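Fetch the strainer basket from the deep drying rack with the hook rod

ROBOT

A 6-joint arm with a two-finger parallel gripper is mounted at the origin on a cart in front of the work surface, level with it; the furniture and walls round the work are solid. World frame = base frame: x ahead of the robot, y to its left, z up, the work surface at z = 0. Lengths are in m, angles in degrees, forces in N, time in s.
With the tool pointing down it reaches from about 0.25 to 0.725 m from the base axis. Payload 9.7 kg.
Tool frame: the origin (TCP) lies on the centre line of the jaws, within the pads' length; the fingertips stand 14 mm ahead of it and the grasp point (between the pads) lies 5 mm behind it; z points along the fingers, y is the line along which they close (so a half turn about z gives the same grasp; the last joint's range is limited). The gripper opens to 85 mm and grips with 20 to 120 N. Pads are 22 mm wide; open, the fingers measure 114 mm over their backs; the gripper's body (76 mm by 85 mm) begins 54 mm behind the grasp point. The pads swing forward as they close: fully open they stand 13 mm farther back than shut.
Start: joints at [-70.818, 4.979, 10.078, 95.1, 0, 90], TCP at [0.181, -0.519, 0.245] pointing down, gripper open.
Joint ranges: [-179.16, 179.16], [-48.56, 103.87], [-65.8, 70.77], [-126.05, 130.52], [-82.76, 87.17], [-180, 180]. Speed limits (degrees/s): [127.2, 127.2, 147.25, 180, 180, 180].

INTERFACE

Orientations are given as [roll, pitch, yaw] about the fixed x, y, z axes, in that order (R = Rz(yaw) Ry(pitch) Rx(roll)).
In Python, from workcell import bot, camera, get_calibration, ticket gives the robot as it stands. The module is installed in compiled form; this text tells all that it offers.
- The arm moves only by the tool send_rows, never from a script. Its arguments are lists of equal length, an entry for each row: "linear": the shift along the tool's x, y, z in m, a list of three; "twist": the turn, a rotation vector about the tool's x, y, z in units of 10 degrees (1.0 is 10 degrees), a list of three; "gripper": the opening in per cent of the stroke, from 0 (shut) to 100 (fully open). In form: {"linear": [[x, y, z], ...], "twist": [[wx, wy, wz], ...], "gripper": [gripper, ...]}. A call has 1 to 8 rows; each row shifts and turns the commanded pose from where the row before left it, along the tool's axes as they then stand; what a row does not reach is not made up. A row lasts 1/8 s, in which the tool goes at most 62.5 mm and 10.7 degrees, less where a joint would pass 70% of its speed; a pose out of reach is approached as far as the arm can. A call with a gripper value outside its range is refused whole. The fingers move at their own pace and stop on an object; "grip_force" is the grip in N (left out, the last holds). Time passes only in rows, so rows that do not move let the fingers close. It gives the time, the measured TCP pose, the force, the opening and the grip force at its end, in the units of the state.
- bot.get_obs(): the state, without advancing time (a new reading comes with each control period).
- camera(name): name is "scene" or "side" or "wrist"; returns the picture (420x560x3 uint8, red, green, blue); there is no depth.
- get_calibration(name): a dict with "fx", "fy", "cx", "cy" (pixels), "origin" and "orientation" of the camera in the world; the wrist camera has in their place "hand_eye" (4x4, takes a point from camera to tool coordinates, whose origin is the TCP and whose axes are the flange's). Camera axes: x right, y down, z forward; pixel columns grow to the right and rows downward; lengths in m; the calibration is good to about 2 mm. A picture is of the moment at which its call begins: read the wrist's pose just before it. get_calibration takes no time and is no camera call.
- ticket.job_done(): hands the job in; it is judged then, once.
The state is a dict: "time": time; "q": joint angles; "qd": joint speeds; "joint_efforts": joint torques, N m; "ee_pos": TCP position; "tcp_rot": TCP orientation; "wrist_force": force on the tool from outside, world axes, zero at the start; "torque": the same for the moment, N m; "opening": finger opening in m; "grasp_force": force on a finger pad.
Only numpy, scipy, OpenCV 4.12 (cv2) and the standard library are available. Lean on these libraries where they do the work, as an engineer would, in place of code of your own. Each camera call takes 0.05 s, during which the arm holds its last target. There are 200 camera calls.

TASK

A small strainer basket hangs deep inside the narrow wire drying rack, locked on its prongs. Take the hook rod, reach in through the bail, gently push the sprung plate at the back until its keeper lips let go and, keeping it pushed, lift the bail off the prongs and draw the basket out on the hook. Set the basket down gently and upright on the middle of the ceramic trivet, then unhook and lay the rod down on the worktop clear of it; keep the fingers off the basket, do not force anything in the rack, and leave the other things where they stand.

Things in the scene. Friction and masses are not known exactly. Their poses are not given: they have to be found in the camera images.
- rack: Narrow wire drying rack, fixed, 170 x 112 x 218 mm, 94 mm clear between its wire sides; wires at both sides and on the roof, open only at the mouth. Origin on the worktop, on its middle line; z up, +x points from the mouth INTO the rack. Mouth plane at x = -75 mm, solid back panel at x = +87 mm. Nothing in or on the rack may be pressed with more than 14 N.
- seat (a point): Point on the rack, between the prongs that carry the bail bar; axes as the rack's; at rack x = 34, y = 0, z = 140 mm. Two steel prongs, 7 mm wide at y = +-22 mm (37 mm free between them), come from the back; each has a U seat here, floor at this height, 10 mm long in x, closed in front by an upturned end 10 mm high and behind by a hump 5 mm high.
- plate_home (a point): Point on the rack: where the front face of the white T-shaped sprung plate stands at rest, rack x = 60, y = 0, z = 130 mm (it does not move with the plate). Slippery stem between the prongs, 28 mm wide, z = 98 to 180 mm. It slides straight back (+x), 14 mm at most: 1.2 N to start, then 0.6 N per mm (7.2 N at 10 mm, 9.6 N at the hard stop), and springs forward when let go.
- lips_home (a point): Point on the rack: height of the underside (z = 150.5 mm) and rest place of the front ends (rack x = 29 mm) of the plate's two keeper lips (it does not move with them). They are 8 mm thick, lie above the prongs at y = +-18 to +-26 mm and overhang the bail bar, so that it cannot be lifted; they clear it once the plate is pushed in more than 8 mm.
- basket: Round perforated metal strainer basket, 65 to 110 g, cup 56 mm across and 55 mm high; origin at the centre of its flat underside (48 mm across), z up. A stirrup bail of 6 mm wire stands fixed over it: uprights at y = +-31 mm and a top bar along y. It starts hanging in the rack, bar in the prong seats, underside 36 mm above the worktop, axes parallel to the rack's.
- bail (a point): Middle of the basket's straight top bar (6 mm thick, along the basket's y), 107 mm above the basket's origin; 49 mm of free height between the cup's rim and the bar's underside, 56 mm free between the uprights.
- hook_rod: Telescopic hook rod, 0.2 kg, lying flat. Origin: centre of the underside of the black handle (110 mm along x, 18 mm wide, 30 mm high); +x along the rod to the hook, z up. Its end is an upturned hook, 8 mm long in x, hook top 31 mm above the handle's underside. The telescope is locked at an unknown length: the flat front end lies anywhere from x = 210 to 270 mm, not measured, to be found by feel.
- shaft (a point): Point on the rod's axis, 100 mm ahead of the handle's middle and 15 mm above the handle's underside. The shaft is a round tube (18 mm across at its collar) to x = 131 mm, then a flat bar 10 mm wide and 8 mm high (its top 19 mm above the handle's underside) up to the hook, which rises 12 mm above the bar.
- trivet: Round white ceramic trivet, fixed, 130 mm across and 10 mm thick, origin at the centre of its underside on the worktop.
- salt: Loose salt shaker, 44 mm across, 90 mm high, origin under its centre; bystander.
- jar: Loose spice jar, 44 mm across, 98 mm high, origin under its centre; bystander.
- mug: Loose mug, 106 x 73 x 88 mm, origin under its centre; bystander.

How it is judged (in metres and radians):
On the way:
1. the basket hangs on the hook rod, drawn fully out of the rack (x of basket in the frame of rack below -0.105 m and height (world z) of basket above 0.02 m and contact force between hook_rod and basket above 0.2 N), for 0.2 s.
At the end, for the whole second after the job is handed in: The basket stands upright (within 0.1 rad) and still on the trivet, its centre within 35 mm of the trivet's centre, and the hook rod lies still on the worktop, its handle more than 75 mm from the trivet's centre and the rod not touching the basket (horizontal distance between basket and trivet below 0.035 m and angle between basket's own z axis and vertical below 0.1 rad and height (world z) of basket between 0.005 and 0.015 m and linear speed of each of basket, hook_rod below 0.02 m/s and contact force between hook_rod and basket below 0.05 N and height (world z) of hook_rod between -0.01 and 0.025 m and horizontal distance between hook_rod and trivet above 0.075 m).
It fails at once if the fingers touch the basket (contact force between the fingers and basket above 0.5 N).
It fails at once if something presses on the rack with more than 14 N (contact force between rack and anything else above 14 N).
It fails at once if the basket is dropped or pressed hard on the trivet (over 15 N) (contact force between basket and trivet above 15 N).
It fails at once if the salt shaker, spice jar or mug is moved by more than 20 mm (distance of any of salt, jar, mug from where it was at the start of the episode above 0.02 m).
It also fails if it takes over 72 s, if anything falls off the work surface, if the arm or the gripper's body presses on something with over 40 N, if the wrist force passes 120 N, or if a joint passes its speed limit or range.

## Working session

There is one attempt and no reset: what is moved stays moved. The work goes in short steps, Python scripts to look and compute and a tool call to move; the robot and the scene stay as the last step left them, time stands still between calls to the robot, and variables do not carry over. Pictures are saved under pics/ and viewed, at most 10 in all, crops included, and the job is handed in when it is done.

Besides the shell and the picture viewer there is one more tool, called after "Emit:" as a command line: name --argument value ..., lists and objects as JSON in quotes. send_rows: Moves the arm, as the interface text tells. Its arguments: {"type":"object","properties":{"linear":{"type":"array"},"twist":{"type":"array"},"gripper":{"type":"array"},"grip_force":{"type":"number"}},"required":["linear","twist","gripper"]}

```bash
mkdir -p pics
python3 - <<'E'
from workcell import bot,camera,get_calibration
import cv2,numpy as np
o=bot.get_obs();print(o)
for n in("scene","side"):
    im=camera(n);cv2.imwrite(f"pics/{n}0.png",im[:,:,::-1]);print(n,get_calibration(n))
print(get_calibration("wrist"))
E
```

```text
{'time': 0.0, 'q': array([-7.08194574e+01,  5.00982429e+00,  1.00353170e+01,  9.50993096e+01,
        5.29517746e-04,  8.99999350e+01]), 'qd': array([ 0.01034137, -0.01055129, -0.02495594,  0.01666006, -0.00898111,
        0.03366547]), 'joint_efforts': array([ 6.83070375e-04, -5.20390427e+01,  4.64802718e+01,  1.63994957e-02,
        5.71796579e-05,  1.69467949e-06]), 'ee_pos': array([ 0.18063499, -0.51927316,  0.24460303]), 'tcp_rot': array([-1.79926183e+02, -5.29601051e-04,  1.91806069e+01]), 'wrist_force': array([0.40436143, 0.35017992, 0.43524412]), 'torque': array([ 0.00063712, -0.01212088, -0.02817888]), 'grasp_force': 0.0, 'opening': 0.08557014352575822}
scene {'fx': 426.93093055082744, 'fy': 426.93093055082744, 'cx': 280.8096789729348, 'cy': 211.6334706748677, 'origin': array([ 0.01039831, -1.10313004,  0.97249197]), 'orientation': array([-127.8230247 ,    0.5939805 ,  -30.01850227])}
side {'fx': 486.2526317283027, 'fy': 486.2526317283027, 'cx': 279.45711705485564, 'cy': 209.78188935881806, 'origin': array([ 0.11150488, -1.16271987,  0.83803413]), 'orientation': array([-123.74714623,   -0.57932759,  -23.19516303])}
{'fx': 295.87368836966283, 'fy': 295.87368836966283, 'cx': 282.58845102859067, 'cy': 206.8901474336538, 'hand_eye': array([[ 1.70389507e-04, -9.53685664e-01, -3.00804963e-01,
         7.69936602e-02],
       [ 9.99999487e-01, -1.37848206e-04,  1.00348503e-03,
        -7.94732885e-04],
       [-9.98474713e-04, -3.00804979e-01,  9.53685151e-01,
        -1.28127223e-01],
       [ 0.00000000e+00,  0.00000000e+00,  0.00000000e+00,
         1.00000000e+00]])}
```

View pics/scene0.png

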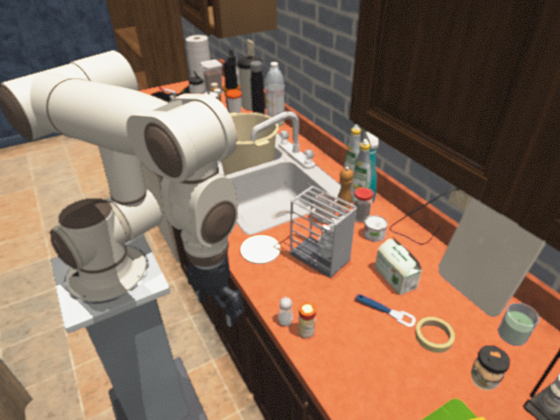

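View pics/side0.png

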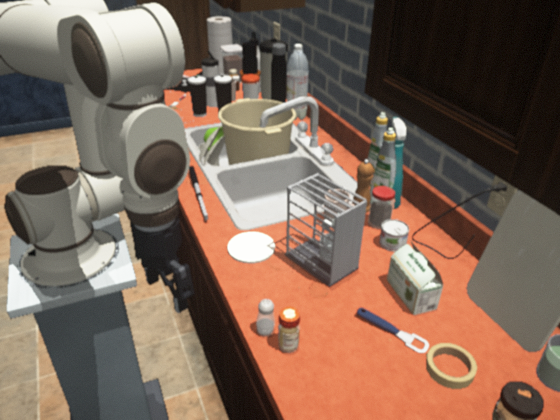

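```bash
cat > h.py <<'E'
from workcell import bot,camera,get_calibration
import cv2,numpy as np
from scipy.spatial.transform import Rotation as R
def cam(n,obs=None):
    c=get_calibration(n);K=np.array([[c['fx'],0,c['cx']],[0,c['fy'],c['cy']],[0,0,1]])
    if n=='wrist':
        o=obs;T=np.eye(4);T[:3,:3]=R.from_euler('xyz',o['tcp_rot'],degrees=True).as_matrix();T[:3,3]=o['ee_pos']
        T=T@c['hand_eye'];return K,T[:3,:3],T[:3,3]
    return K,R.from_euler('xyz',c['orientation'],degrees=True).as_matrix(),np.array(c['origin'])
def px2w(C,u,v,z):
    K,Rm,t=C;d=Rm@np.linalg.solve(K,[u,v,1.]);return t+d*(z-t[2])/d[2]
def w2px(C,p):
    K,Rm,t=C;q=K@(Rm.T@(np.array(p)-t));return q[:2]/q[2]
def save(n,f,crop=None,s=1):
    o=bot.get_obs();im=camera(n)[:,:,::-1]
    cv2.imwrite('pics/full_'+f,im)
    if crop: x0,y0,x1,y1=crop;im=im[y0:y1,x0:x1]
    im=cv2.resize(im,None,fx=s,fy=s,interpolation=cv2.INTER_CUBIC);cv2.imwrite('pics/'+f,im);return o
E
python3 - <<'E'
from h import *
im=cv2.imread('pics/side0.png')[160:360,160:425];cv2.imwrite('pics/s1.png',cv2.resize(im,None,fx=3,fy=3,interpolation=cv2.INTER_CUBIC))
C=cam('side');D=cam('scene')
for u,v,z in[(203,210,.0),(192,168,0),(250,247,.01),(360,312,0),(425,348,0),(330,280,0),(288,263,0),(265,333,0),(288,350,0)]: print(u,v,px2w(C,u,v,z).round(3))
print('scene',px2w(D,260,249,.01),px2w(D,332,273,0))
E
```

```text
203 210 [0.394 0.076 0.   ]
192 168 [0.431 0.35  0.   ]
250 247 [ 0.46  -0.165  0.01 ]
360 312 [ 0.618 -0.485  0.   ]
425 348 [ 0.693 -0.634  0.   ]
330 280 [ 0.606 -0.359 -0.   ]
288 263 [ 0.534 -0.257  0.   ]
265 333 [ 0.387 -0.459  0.   ]
288 350 [ 0.415 -0.523  0.   ]
scene [ 0.46212405 -0.16380993  0.01      ] [ 0.60937343 -0.36648954  0.        ]
```

View pics/s1.png

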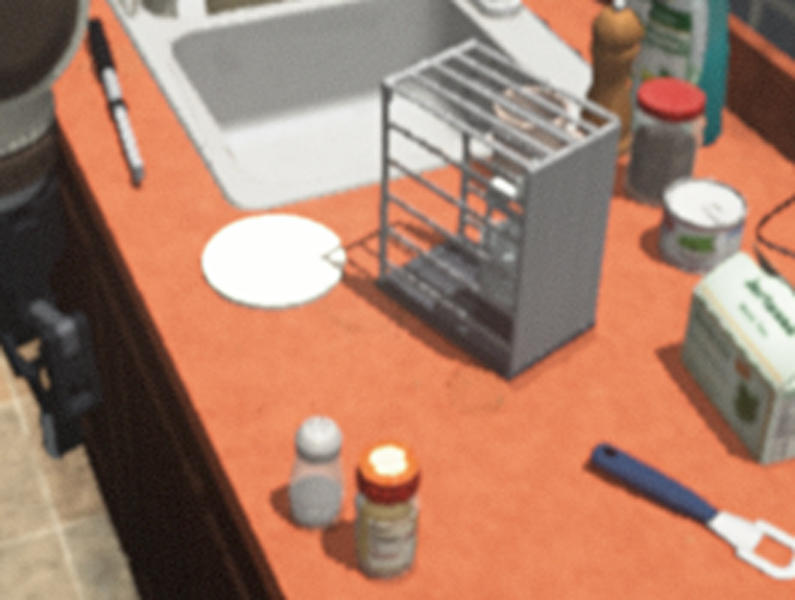

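```bash
cat > rackfit.py <<'E'
from h import *
from scipy.optimize import least_squares
C=cam('side')
f=lambda u,v:(160+u/3,160+v/3)
obs=[((95,-56,0),f(510,376)),((95,56,0),f(597,325)),((95,-56,218),f(526,171)),((95,56,218),f(616,122)),((-75,-56,218),f(383,84)),((-75,56,218),f(477,41)),((-75,-56,0),f(381,281))]
def P(x,p):
    c,s=np.cos(x[2]),np.sin(x[2]);a,b,z=np.array(p)/1000;return np.array([x[0]+c*a-s*b,x[1]+s*a+c*b,z])
if __name__=='__main__':
    r=least_squares(lambda x:np.concatenate([w2px(C,P(x,p))-q for p,q in obs]),[.58,-.28,-.9],loss='soft_l1')
    print(r.x[:2].round(4),np.degrees(r.x[2]).round(2));print(r.fun.reshape(-1,2).round(1))
    for u,v,z in[(93,18,.02),(113,95,.02),(116,100,.015),(138,182,.02)]:print(px2w(C,*f(u,v),z).round(3))
E
python3 rackfit.py
```

```text
[ 0.6162 -0.2772] -73.29
[[-0.8  2.6]
 [ 0.6  1. ]
 [ 0.4 -0.8]
 [ 3.5 -1.3]
 [-1.  -2. ]
 [ 0.3 -1.6]
 [-1.8  1. ]]
[0.424 0.329 0.02 ]
[0.401 0.155 0.02 ]
[0.403 0.152 0.015]
[ 0.38  -0.012  0.02 ]
```

Emit:
send_rows --linear '[[0, 0, 0], [0, 0, 0], [0, 0, 0], [0, 0, 0], [0, 0, 0], [0, 0, 0], [0, 0, 0]]' --twist '[[0, 0, -0.915], [0, 0, -0.915], [0, 0, -0.915], [0, 0, -0.915], [0, 0, -0.915], [0, 0, -0.915], [0, 0, -0.915]]' --gripper '[100, 100, 100, 100, 100, 100, 100]'

```text
time: 0.98
ee_pos: [0.1807, -0.5193, 0.2448]
tcp_rot: [-180.0, -0.0, 83.5]
wrist_force: [1.1, 0.1, 0.2]
opening: 0.0853
grasp_force: 0.0
```

Emit:
send_rows --linear '[[0.05, 0.009, 0], [0.05, 0.009, 0], [0.05, 0.009, 0], [0.05, 0.009, 0], [0.05, 0.009, 0], [0.05, 0.009, 0], [0.05, 0.009, 0], [0.05, 0.009, 0]]' --twist '[[0, 0, 0], [0, 0, 0], [0, 0, 0], [0, 0, 0], [0, 0, 0], [0, 0, 0], [0, 0, 0], [0, 0, 0]]' --gripper '[100, 100, 100, 100, 100, 100, 100, 100]'

```text
time: 1.98
ee_pos: [0.2994, -0.1292, 0.2452]
tcp_rot: [180.0, 0.0, 83.2]
wrist_force: [0.5, -0.6, -0.4]
opening: 0.0856
grasp_force: 0.0
```

Emit:
send_rows --linear '[[0.05, 0.009, 0], [0.05, 0.009, 0], [0.05, 0.009, 0], [0.05, 0.009, 0], [0.05, 0.009, 0], [0.05, 0.009, 0], [0.05, 0.009, 0], [0, 0, 0]]' --twist '[[0, 0, 0], [0, 0, 0], [0, 0, 0], [0, 0, 0], [0, 0, 0], [0, 0, 0], [0, 0, 0], [0, 0, 0]]' --gripper '[100, 100, 100, 100, 100, 100, 100, 100]'

```text
time: 2.98
ee_pos: [0.4033, 0.2118, 0.244]
tcp_rot: [-179.9, 0.1, 83.4]
wrist_force: [-1.1, -1.5, -0.1]
opening: 0.0853
grasp_force: 0.0
```

Run:
```python
from h import *
o=save('wrist','w1.png');print(o['ee_pos'],o['tcp_rot'],o['q'].round(1))
np.savez('o1.npz',**o)
save('side','side1.png');save('scene','scene1.png')
a=cv2.imread('pics/w1.png');b=cv2.imread('pics/full_side1.png')[150:350,140:420]
b=cv2.resize(b,(560,400),interpolation=cv2.INTER_CUBIC)
cv2.imwrite('pics/m1.png',a)
```

```text
[0.4032642  0.21183394 0.24397374] [-1.79888895e+02  5.58944146e-02  8.34330529e+01] [ 27.7  -7.8  -2.6  95.3   0.  124.3]
```

View pics/w1.png

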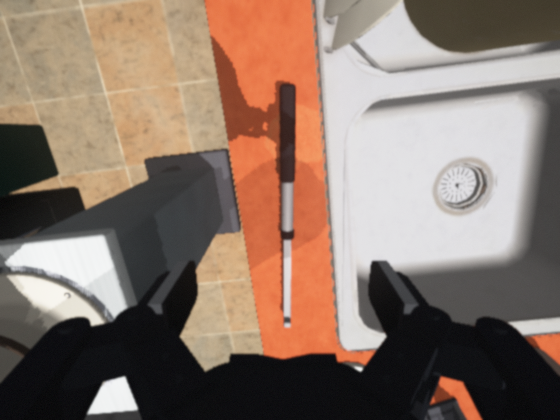

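Run:
```python
from h import *
o=dict(np.load('o1.npz'));C=cam('wrist',o)
for u,v,z in[(287.5,85,.028),(287.5,182,.028),(287.5,235,.02),(287.5,327,.028),(280,130,.02),(295,130,.02)]:print(px2w(C,u,v,z).round(4))
im=cv2.imread('pics/w1.png')
for v in(110,150,210,270,310):
    row=im[v,255:325].astype(int);m=~((row[:,2]>150)&(row[:,0]<100));i=np.where(m)[0]+255;print(v,i.min(),i.max(),len(i))
```

```text
[0.4202 0.3171 0.028 ]
[0.4085 0.2108 0.028 ]
[0.4008 0.1397 0.02  ]
[0.3858 0.0045 0.028 ]
[0.4065 0.2709 0.02  ]
[0.4237 0.2689 0.02  ]
110 255 324 40
150 277 324 23
210 279 292 14
270 282 291 10
310 255 291 10
```

Emit:
send_rows --linear '[[0.0331, 0.0053, 0.02], [0, 0, 0.04], [0, 0, 0.045], [0, 0, 0.045], [0, 0, 0.04], [0, 0, 0.025], [0, 0, 0.01], [0, 0, 0]]' --twist '[[0, 0, -0.03], [0, 0, 0], [0, 0, 0], [0, 0, 0], [0, 0, 0], [0, 0, 0], [0, 0, 0], [0, 0, 0]]' --gripper '[42, 42, 42, 42, 42, 42, 42, 42]' --grip_force 100

```text
time: 4.12
ee_pos: [0.4124, 0.241, 0.0206]
tcp_rot: [180.0, 0.0, 83.5]
wrist_force: [-0.5, 0.2, 0.4]
opening: 0.0363
grasp_force: 0.0
```

Emit:
send_rows --linear '[[0, 0, 0], [0, 0, 0], [0, 0, 0], [0, 0, 0], [0, 0, 0]]' --twist '[[0, 0, 0], [0, 0, 0], [0, 0, 0], [0, 0, 0], [0, 0, 0]]' --gripper '[0, 0, 0, 0, 0]'

```text
time: 4.75
ee_pos: [0.4131, 0.2419, 0.022]
tcp_rot: [179.9, -0.1, 83.5]
wrist_force: [-1.2, -2.1, 6.9]
opening: 0.0162
grasp_force: 98.6
```

Emit:
send_rows --linear '[[0, 0, -0.02], [0, 0, -0.04], [0, 0, -0.04], [0, 0, -0.03], [0, 0, 0]]' --twist '[[0, 0, 0], [0, 0, 0], [0, 0, 0], [0, 0, 0], [0, 0, 0]]' --gripper '[0, 0, 0, 0, 0]'

```text
time: 5.38
ee_pos: [0.4134, 0.2424, 0.153]
tcp_rot: [179.8, -0.2, 83.5]
wrist_force: [0.0, -0.3, -3.0]
opening: 0.0163
grasp_force: 97.9
```

Run:
```python
from h import *
save('side','side2.png');save('scene','scene2.png')
a=cv2.imread('pics/full_scene2.png')[175:295,270:370];b=cv2.imread('pics/full_side2.png')[165:295,275:375]
a=cv2.resize(a,(400,480),interpolation=cv2.INTER_CUBIC);b=cv2.resize(b,(400,520),interpolation=cv2.INTER_CUBIC)
m=np.zeros((520,800,3),np.uint8);m[:480,:400]=a;m[:,400:]=b;cv2.imwrite('pics/m2.png',m)
```

```text
(no output)
```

View pics/m2.png

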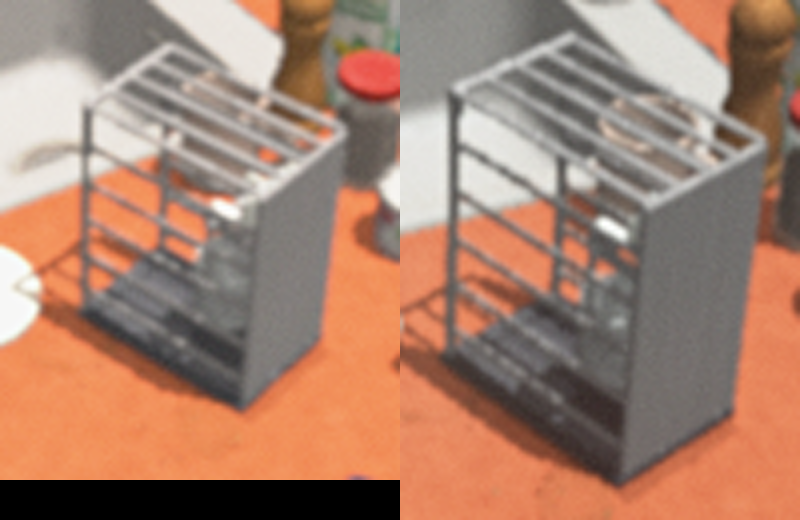

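```bash
cat > fit2.py <<'E'
from h import *
from rackfit import P
from scipy.optimize import least_squares
A=[(85,103),(170,46),(345,128),(258,195),(243,407),(320,345),(83,313)]
B=[(52,92),(173,37),(365,142),(248,205),(222,484),(335,412),(48,355)]
M=[(0,-1,1),(0,1,1),(1,1,1),(1,-1,1),(1,-1,0),(1,1,0),(0,-1,0)]
CA,CB=cam('scene'),cam('side')
def res(x,free):
    bx,hy,hz=x[3:] if free else (95,56,218)
    out=[]
    for m,a,b in zip(M,A,B):
        p=P(x,(bx if m[0] else -75,hy*m[1],hz*m[2]))
        out+=[w2px(CA,p)-(270+a[0]/4,175+a[1]/4),w2px(CB,p)-(275+b[0]/4,165+b[1]/4)]
    return np.concatenate(out)
for free in(0,1):
    r=least_squares(res,[.6,-.28,-1.2]+[95,56,218]*free,loss='soft_l1',x_scale=[.1,.1,.1]+[10]*3*free,args=(free,))
    print(r.x[:2].round(4),np.degrees(r.x[2]).round(2),r.x[3:]);print(r.fun.reshape(-1,4).round(1).tolist())
E
python3 fit2.py
```

```text
[ 0.6159 -0.277 ] -72.27 []
[[-1.9, -0.5, -1.7, -1.7], [0.5, -2.1, 0.3, -2.2], [2.1, -1.0, 2.6, -1.5], [1.0, 0.5, -0.6, -0.1], [-0.1, 2.1, -0.7, 1.8], [1.6, -1.5, 0.8, 0.9], [-1.5, 0.3, -2.1, 1.3]]
[ 0.618  -0.2775] -72.21 [ 89.44000737  51.73446273 212.51024713]
[[-0.2, 0.2, 0.5, -0.4], [0.2, -0.2, -0.2, 0.1], [0.2, 0.2, 0.3, -0.0], [0.9, 0.3, -0.3, 0.0], [-0.0, 0.3, -0.2, -0.2], [0.0, -1.8, -1.1, 0.4], [0.0, -0.5, -0.1, 0.6]]
```

Run:
```python
from h import *
S=cam('side');D=cam('scene')
def tri(a,b):
    r=[]
    for (K,Rm,t),(u,v) in((S,a),(D,b)):
        d=Rm@np.linalg.solve(K,[u,v,1.]);d/=np.linalg.norm(d);r.append((t,d))
    (t1,d1),(t2,d2)=r;s=np.linalg.lstsq(np.c_[d1,-d2],t2-t1,rcond=None)[0];return ((t1+d1*s[0]+t2+d2*s[1])/2).round(3)
print('spout',tri((266,122),(255,136)),'top',tri((312,103),(296,113)), 'pot right',tri((294,115),(279,127)))
o=save('wrist','w2.png')
C=cam('wrist',o);print(o['ee_pos'])
a=cv2.imread('pics/w2.png')
b=cv2.resize(cv2.imread('pics/full_scene2.png')[90:230,120:330],(420,280))
cv2.imwrite('pics/m3.png',cv2.resize(a,None,fx=.66,fy=.66))
```

```text
spout [0.705 0.329 0.138] top [0.875 0.295 0.205] pot right [0.81  0.315 0.156]
[0.41227085 0.24164226 0.14979071]
```

View pics/m3.png

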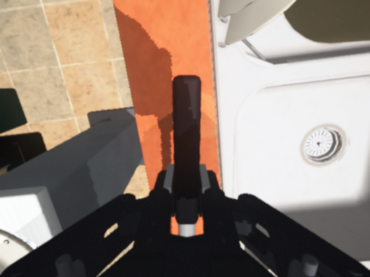

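Emit:
send_rows --linear '[[0, 0, 0], [0, 0, 0], [0, 0, 0], [-0.036, 0.006, 0.005], [-0.036, 0.006, 0.005], [-0.036, 0.006, 0.005], [-0.036, 0.006, 0.005], [-0.036, 0.006, 0.005]]' --twist '[[0, 0, -0.81], [0, 0, -0.81], [0, 0, -0.81], [0, 0, 0], [0, 0, 0], [0, 0, 0], [0, 0, 0], [0, 0, 0]]' --gripper '[0, 0, 0, 0, 0, 0, 0, 0]'

```text
time: 6.52
ee_pos: [0.4957, 0.0783, 0.1235]
tcp_rot: [-179.9, -0.0, 107.8]
wrist_force: [0.6, 0.9, -1.7]
opening: 0.016
grasp_force: 97.9
```

Emit:
send_rows --linear '[[-0.036, 0.006, 0.006], [0, 0, 0], [0, 0, 0]]' --twist '[[0, 0, 0], [0, 0, 0], [0, 0, 0]]' --gripper '[0, 0, 0]'

```text
time: 6.9
ee_pos: [0.5121, 0.0471, 0.1182]
tcp_rot: [-179.9, -0.0, 107.8]
wrist_force: [-0.1, -0.4, -1.9]
opening: 0.0161
grasp_force: 97.9
```

Run:
```python
from h import *
o=bot.get_obs();save('side','side3.png');save('scene','scene3.png')
a=cv2.imread('pics/full_scene3.png')[150:290,210:340];b=cv2.imread('pics/full_side3.png')[150:290,210:340]
m=np.hstack([cv2.resize(i,(400,431),interpolation=cv2.INTER_CUBIC) for i in(a,b)]);cv2.imwrite('pics/m4.png',m)
print(o['ee_pos'],o['tcp_rot'],o['wrist_force'],o['torque'])
d=o['ee_pos'][:2]-[.618,-.2775];print('rack',d@[.3057,-.9521],d@[.9521,.3057])
```

```text
[0.51206384 0.0471237  0.11817873] [-1.79891174e+02 -3.94055778e-02  1.07805455e+02] [-0.11541392 -0.38557461 -1.93584192] [ 0.05887931 -0.04360068  0.02161553]
rack -0.3414589099773372 -0.001624347534992718
```

View pics/m4.png

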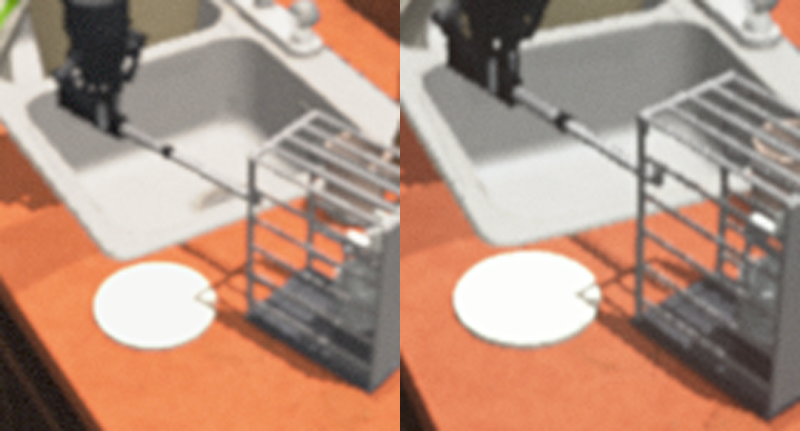

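Run:
```python
from h import *
S=cam('side');D=cam('scene');ee=np.array([.5121,.0471,.1182]);xh=np.array([.3057,-.9521,0])
for L in(.23,.235,.24,.245):
  p=ee+xh*L;p[2]=.115
  a,b=w2px(D,p),w2px(S,p);print(L,((a-[210,150])*3.077).round(0),((b-[210,150])*3.077).round(0))
p=ee+xh*.078;p[2]=.111
print('collar',((w2px(D,p)-[210,150])*3.077).round(0),((w2px(S,p)-[210,150])*3.077).round(0))
```

```text
0.23 [254. 196.] [254. 175.]
0.235 [258. 198.] [258. 178.]
0.24 [261. 200.] [262. 180.]
0.245 [265. 202.] [265. 183.]
collar [152. 144.] [145. 111.]
```

Emit:
send_rows --linear '[[-0.02, 0.0015, 0], [-0.025, 0, 0], [-0.025, 0, 0], [-0.025, 0, 0], [-0.025, 0, 0], [-0.015, 0, 0], [0, 0, 0]]' --twist '[[0, 0, 0], [0, 0, 0], [0, 0, 0], [0, 0, 0], [0, 0, 0], [0, 0, 0], [0, 0, 0]]' --gripper '[0, 0, 0, 0, 0, 0, 0]'

```text
time: 7.88
ee_pos: [0.5556, -0.0817, 0.1191]
tcp_rot: [-180.0, -0.0, 107.8]
wrist_force: [-0.2, 0.9, -1.2]
opening: 0.0159
grasp_force: 97.9
```

Emit:
send_rows --linear '[[-0.005, 0, 0], [-0.005, 0, 0], [-0.005, 0, 0], [0, 0, 0]]' --twist '[[0, 0, 0], [0, 0, 0], [0, 0, 0], [0, 0, 0]]' --gripper '[0, 0, 0, 0]'

```text
time: 8.38
ee_pos: [0.5601, -0.0954, 0.1193]
tcp_rot: [-180.0, -0.0, 107.8]
wrist_force: [0.2, -0.9, -1.6]
opening: 0.0163
grasp_force: 97.9
```

Emit:
send_rows --linear '[[-0.004, 0, 0], [-0.004, 0, 0], [0, 0, 0]]' --twist '[[0, 0, 0], [0, 0, 0], [0, 0, 0]]' --gripper '[0, 0, 0]'

```text
time: 8.75
ee_pos: [0.5626, -0.1032, 0.1192]
tcp_rot: [-180.0, 0.0, 107.8]
wrist_force: [0.7, -0.6, -2.4]
opening: 0.0164
grasp_force: 97.9
```

Emit:
send_rows --linear '[[-0.004, 0, 0], [0, 0, 0]]' --twist '[[0, 0, 0], [0, 0, 0]]' --gripper '[0, 0]'

```text
time: 9.0
ee_pos: [0.5638, -0.1068, 0.1192]
tcp_rot: [-180.0, -0.0, 107.8]
wrist_force: [-0.6, -0.1, -2.0]
opening: 0.0164
grasp_force: 97.9
```

Emit:
send_rows --linear '[[-0.004, 0, 0], [0, 0, 0]]' --twist '[[0, 0, 0], [0, 0, 0]]' --gripper '[0, 0]'

```text
time: 9.25
ee_pos: [0.5649, -0.1104, 0.1192]
tcp_rot: [-180.0, -0.0, 107.8]
wrist_force: [-0.6, 3.4, -2.4]
opening: 0.0159
grasp_force: 97.9
```

Emit:
send_rows --linear '[[-0.004, 0, 0], [0, 0, 0]]' --twist '[[0, 0, 0], [0, 0, 0]]' --gripper '[0, 0]'

```text
time: 9.5
ee_pos: [0.5661, -0.1141, 0.1191]
tcp_rot: [-180.0, -0.1, 107.8]
wrist_force: [-1.5, 5.6, -2.1]
opening: 0.0163
grasp_force: 97.8
```

Emit:
send_rows --linear '[[-0.002, 0, 0], [0, 0, 0]]' --twist '[[0, 0, 0], [0, 0, 0]]' --gripper '[0, 0]'

```text
time: 9.75
ee_pos: [0.5666, -0.1158, 0.1191]
tcp_rot: [-180.0, -0.1, 107.9]
wrist_force: [-1.4, 5.9, -2.3]
opening: 0.0161
grasp_force: 97.9
```

Emit:
send_rows --linear '[[-0.002, 0, 0], [0, 0, -0.006], [0, 0, -0.006], [0, 0, -0.006], [0, 0, 0]]' --twist '[[0, 0, 0], [0, 0, 0], [0, 0, 0], [0, 0, 0], [0, 0, 0]]' --gripper '[0, 0, 0, 0, 0]'

```text
time: 10.38
ee_pos: [0.5671, -0.1172, 0.1371]
tcp_rot: [-180.0, -0.1, 107.9]
wrist_force: [-1.6, 6.8, -3.0]
opening: 0.0161
grasp_force: 97.7
```

Emit:
send_rows --linear '[[0, 0, -0.003], [0, 0, -0.003], [0, 0, -0.003], [0, 0, -0.003], [0, 0, 0]]' --twist '[[0, 0, 0], [0, 0, 0], [0, 0, 0], [0, 0, 0], [0, 0, 0]]' --gripper '[0, 0, 0, 0, 0]'

```text
time: 11.0
ee_pos: [0.5669, -0.1171, 0.1487]
tcp_rot: [-180.0, -0.2, 107.9]
wrist_force: [-3.3, 6.4, -3.9]
opening: 0.0162
grasp_force: 97.7
```

Emit:
send_rows --linear '[[0, 0, -0.003], [0, 0, -0.003], [0, 0, 0]]' --twist '[[0, 0, 0], [0, 0, 0], [0, 0, 0]]' --gripper '[0, 0, 0]'

```text
time: 11.38
ee_pos: [0.5669, -0.1172, 0.1547]
tcp_rot: [-179.9, -0.2, 107.9]
wrist_force: [-3.7, 6.5, -5.2]
opening: 0.0163
grasp_force: 97.7
```

Emit:
send_rows --linear '[[0, 0, -0.004], [0, 0, -0.004], [0, 0, -0.003], [0, 0, 0]]' --twist '[[0, 0, 0], [0, 0, 0], [0, 0, 0], [0, 0, 0]]' --gripper '[0, 0, 0, 0]'

```text
time: 11.88
ee_pos: [0.5669, -0.1172, 0.1658]
tcp_rot: [-180.0, -0.2, 107.9]
wrist_force: [-1.4, 7.3, -4.6]
opening: 0.0158
grasp_force: 97.7
```

Emit:
send_rows --linear '[[0.004, 0, 0], [0.004, 0, 0], [0.004, 0, 0], [0.004, 0, 0], [0, 0, 0]]' --twist '[[0, 0, 0], [0, 0, 0], [0, 0, 0], [0, 0, 0], [0, 0, 0]]' --gripper '[0, 0, 0, 0, 0]'

```text
time: 12.5
ee_pos: [0.5627, -0.103, 0.1666]
tcp_rot: [180.0, 0.0, 107.8]
wrist_force: [-0.5, -0.4, -2.8]
opening: 0.0159
grasp_force: 97.9
```

Emit:
send_rows --linear '[[0.004, 0, 0], [0.004, 0, 0], [0.004, 0, 0], [0.004, 0, 0], [0.004, 0, 0], [0, 0, 0]]' --twist '[[0, 0, 0], [0, 0, 0], [0, 0, 0], [0, 0, 0], [0, 0, 0], [0, 0, 0]]' --gripper '[0, 0, 0, 0, 0, 0]'

```text
time: 13.25
ee_pos: [0.5564, -0.0836, 0.1663]
tcp_rot: [180.0, 0.0, 107.9]
wrist_force: [-0.3, 0.0, -2.3]
opening: 0.0157
grasp_force: 97.9
```

Run:
```python
from h import *
o=save('side','side5.png');save('scene','scene5.png')
a=cv2.imread('pics/full_scene5.png')[170:290,260:360];b=cv2.imread('pics/full_side5.png')[165:285,275:375]
m=np.hstack([cv2.resize(i,(400,480),interpolation=cv2.INTER_CUBIC) for i in(a,b)]);cv2.imwrite('pics/m5.png',m)
print(o['wrist_force'],o['torque'])
```

```text
[-0.27777471  0.03007702 -2.28171793] [ 0.12502903  0.03565672 -0.00625419]
```

View pics/m5.png

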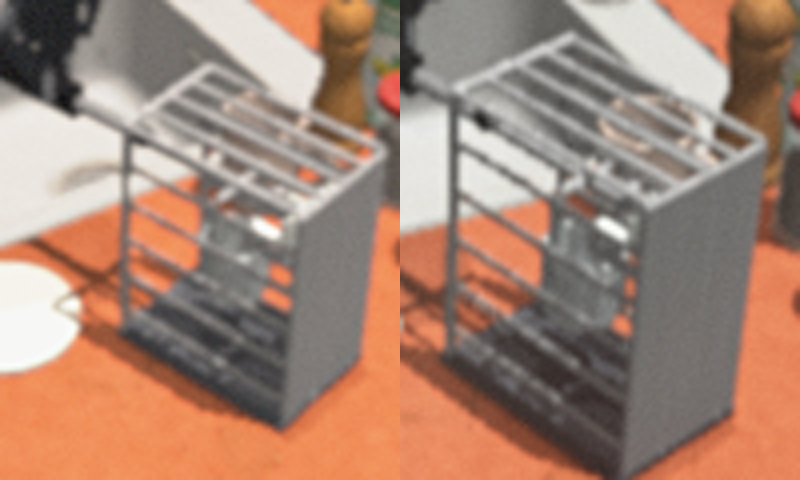

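Emit:
send_rows --linear '[[0.004, 0, 0], [0.006, 0, 0], [0.008, 0, 0], [0.01, 0, 0], [0.01, 0, 0], [0.01, 0, 0], [0.01, 0, 0], [0.01, 0, 0]]' --twist '[[0, 0, 0], [0, 0, 0], [0, 0, 0], [0, 0, 0], [0, 0, 0], [0, 0, 0], [0, 0, 0], [0, 0, 0]]' --gripper '[0, 0, 0, 0, 0, 0, 0, 0]'

```text
time: 14.35
ee_pos: [0.5354, -0.0184, 0.1663]
tcp_rot: [180.0, 0.0, 107.8]
wrist_force: [-0.5, -1.0, -1.9]
opening: 0.0158
grasp_force: 97.9
```

Emit:
send_rows --linear '[[0.01, 0, 0], [0.01, 0, 0], [0.01, 0, 0], [0.01, 0, 0], [0.01, 0, 0], [0.01, 0, 0], [0.01, 0, 0], [0.01, 0, 0]]' --twist '[[0, 0, 0], [0, 0, 0], [0, 0, 0], [0, 0, 0], [0, 0, 0], [0, 0, 0], [0, 0, 0], [0, 0, 0]]' --gripper '[0, 0, 0, 0, 0, 0, 0, 0]'

```text
time: 15.35
ee_pos: [0.5109, 0.0576, 0.1663]
tcp_rot: [-180.0, 0.0, 107.8]
wrist_force: [-0.5, 0.0, -2.7]
opening: 0.0163
grasp_force: 97.9
```

Emit:
send_rows --linear '[[0.01, 0, 0], [0.008, 0, 0], [0.006, 0, 0], [0.004, 0, 0], [0.002, 0, 0], [0, 0, 0], [0, 0, 0], [0, 0, 0]]' --twist '[[0, 0, 0], [0, 0, 0], [0, 0, 0], [0, 0, 0], [0, 0, 0], [0, 0, 0], [0, 0, 0], [0, 0, 0]]' --gripper '[0, 0, 0, 0, 0, 0, 0, 0]'

```text
time: 16.35
ee_pos: [0.502, 0.0855, 0.1663]
tcp_rot: [-180.0, -0.0, 107.8]
wrist_force: [-0.6, -0.3, -2.7]
opening: 0.0161
grasp_force: 97.9
```

Run:
```python
from h import *
o=save('side','side6.png');save('scene','scene6.png')
a=cv2.imread('pics/full_scene6.png')[160:300,210:327];b=cv2.imread('pics/full_side6.png')[150:290,210:327]
m=np.hstack([cv2.resize(i,(400,479),interpolation=cv2.INTER_CUBIC) for i in(a,b)]);cv2.imwrite('pics/m6.png',m)
print(o['ee_pos'],o['tcp_rot'],o['wrist_force'],o['torque'])
d=o['ee_pos'][:2]-[.618,-.2775];print('rack',d@[.3057,-.9521],d@[.9521,.3057])
```

```text
[0.50195207 0.0854558  0.16628319] [-1.79998444e+02 -3.13939763e-04  1.07819051e+02] [-0.57304371 -0.28293344 -2.74177988] [0.19889101 0.0277002  0.02801081]
rack -0.38104607100218246 0.00046635198960664337
```

View pics/m6.png

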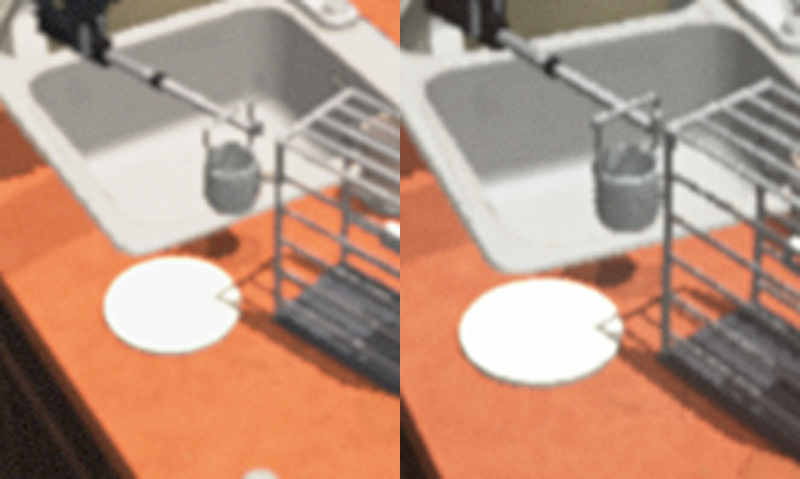

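Run:
```python
from h import *
D=cam('scene');S=cam('side')
for C,off,pts in((D,(210,160),[(207,135),(250,108),(229,121)]),(S,(210,150),[(195,118),(255,97),(225,107)])):
  for u,v in pts:
    p=px2w(C,off[0]+u/3.42,off[1]+v/3.42,.166);d=p[:2]-[.618,-.2775];print(p.round(4),'rack',(d@[.3057,-.9521]).round(4),(d@[.9521,.3057]).round(4))
# cup bottom
print(px2w(D,210+231/3.42,160+205/3.42,.06),px2w(S,210+(628-400)/3.42,150+222/3.42,.06))
# trivet
for C,off,c in((D,(210,160),(172.5,304)),(S,(210,150),(141,331))):print('trivet',px2w(C,off[0]+c[0]/3.42,off[1]+c[1]/3.42,.009))
```

```text
[ 0.5264 -0.1276  0.166 ] rack -0.1707 -0.0414
[ 0.583  -0.1104  0.166 ] rack -0.1698 0.0178
[ 0.5552 -0.1186  0.166 ] rack -0.1705 -0.0113
[ 0.5312 -0.1152  0.166 ] rack -0.181 -0.033
[ 0.5883 -0.1029  0.166 ] rack -0.1753 0.0251
[ 0.5598 -0.1084  0.166 ] rack -0.1788 -0.0037
[ 0.55767559 -0.11481355  0.06      ] [ 0.55979563 -0.1164207   0.06      ]
trivet [ 0.46409546 -0.16309773  0.009     ]
trivet [ 0.46386073 -0.16439759  0.009     ]
```

Emit:
send_rows --linear '[[-0.001, -0.004, 0], [-0.0015, -0.008, 0], [-0.0015, -0.012, 0], [-0.0015, -0.012, 0], [-0.0015, -0.012, 0], [-0.0015, -0.012, 0], [-0.0015, -0.012, 0], [-0.0015, -0.012, 0]]' --twist '[[0, 0, 0], [0, 0, 0], [0, 0, 0], [0, 0, 0], [0, 0, 0], [0, 0, 0], [0, 0, 0], [0, 0, 0]]' --gripper '[0, 0, 0, 0, 0, 0, 0, 0]'

```text
time: 17.45
ee_pos: [0.4247, 0.0486, 0.1663]
tcp_rot: [180.0, 0.0, 107.8]
wrist_force: [1.0, -1.5, -2.8]
opening: 0.016
grasp_force: 97.9
```

Emit:
send_rows --linear '[[-0.0015, -0.01, 0], [-0.0015, -0.007, 0], [-0.001, -0.003, 0], [0, 0, 0], [0, 0, 0], [0, 0, 0], [0, 0, 0.004], [0, 0, 0.006]]' --twist '[[0, 0, 0], [0, 0, 0], [0, 0, 0], [0, 0, 0], [0, 0, 0], [0, 0, 0], [0, 0, 0], [0, 0, 0]]' --gripper '[0, 0, 0, 0, 0, 0, 0, 0]'

```text
time: 18.45
ee_pos: [0.4077, 0.039, 0.1559]
tcp_rot: [-180.0, -0.0, 107.8]
wrist_force: [0.3, -0.4, -2.6]
opening: 0.0159
grasp_force: 97.9
```

Emit:
send_rows --linear '[[0, 0, 0.006], [0, 0, 0.006], [0, 0, 0.006], [0, 0, 0.005], [0, 0, 0.003], [0, 0, 0], [0, 0, 0]]' --twist '[[0, 0, 0], [0, 0, 0], [0, 0, 0], [0, 0, 0], [0, 0, 0], [0, 0, 0], [0, 0, 0]]' --gripper '[0, 0, 0, 0, 0, 0, 0]'

```text
time: 19.32
ee_pos: [0.4078, 0.039, 0.1305]
tcp_rot: [180.0, 0.0, 107.8]
wrist_force: [-0.9, -0.3, -2.8]
opening: 0.016
grasp_force: 97.9
```

Run:
```python
from h import *
o=save('side','side7.png');save('scene','scene7.png')
a=cv2.imread('pics/full_scene7.png')[160:300,210:327];b=cv2.imread('pics/full_side7.png')[150:290,210:327]
m=np.hstack([cv2.resize(i,(400,479),interpolation=cv2.INTER_CUBIC) for i in(a,b)]);cv2.imwrite('pics/m7.png',m)
print(o['ee_pos'],o['tcp_rot'],o['wrist_force'],o['torque'])
for n in('scene','side'):
    C=cam(n);im=cv2.imread(f'pics/full_{n}7.png').astype(int)
    # expected image of a basket standing 8mm above trivet
    c=np.array([.464,-.164,0]);off=(210,160) if n=='scene' else (210,150)
    for p in((c+[0,0,.02]),(c+[0,0,.075]),(c+[0,0,.124])):print(n,((w2px(C,p)-off)*3.42).round(0))
```

```text
[0.40775453 0.03900848 0.13046329] [1.79984410e+02 2.82371746e-03 1.07834817e+02] [-0.93877286 -0.28284743 -2.75876693] [0.10400625 0.07542997 0.03774777]
scene [172. 296.]
scene [170. 253.]
scene [168. 213.]
side [141. 320.]
side [139. 264.]
side [138. 212.]
```

View pics/m7.png

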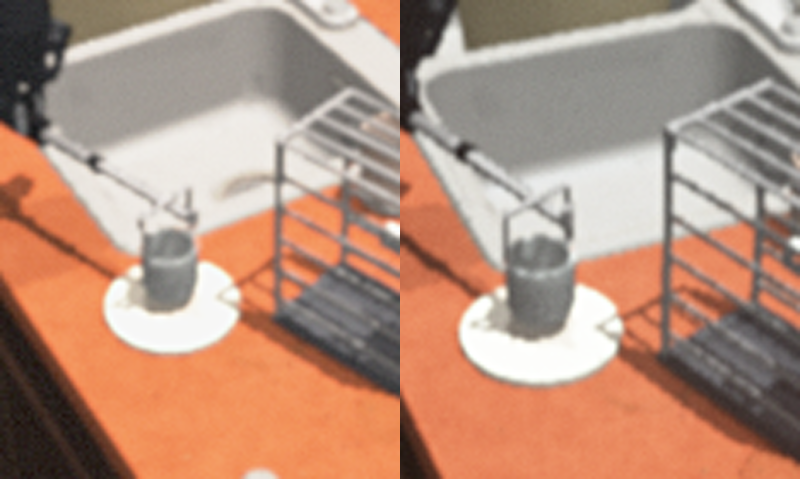

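Emit:
send_rows --linear '[[0, 0, 0.003], [0, 0, 0.003], [0, 0, 0.002], [0, 0, 0.002], [0, 0, 0.002], [0, 0, 0.002], [0, 0, 0.002], [0, 0, 0]]' --twist '[[0, 0, 0], [0, 0, 0], [0, 0, 0], [0, 0, 0], [0, 0, 0], [0, 0, 0], [0, 0, 0], [0, 0, 0]]' --gripper '[0, 0, 0, 0, 0, 0, 0, 0]'

```text
time: 20.42
ee_pos: [0.4077, 0.039, 0.1142]
tcp_rot: [-180.0, 0.0, 107.8]
wrist_force: [0.4, 1.0, -2.3]
opening: 0.016
grasp_force: 98.0
```

Emit:
send_rows --linear '[[0, 0, 0.002], [0, 0, 0.003], [0, 0, 0.003], [0, 0, 0.003], [0, 0, 0.003], [0, 0, 0.003], [0, 0, 0.002], [0, 0, 0]]' --twist '[[0, 0, 0], [0, 0, 0], [0, 0, 0], [0, 0, 0], [0, 0, 0], [0, 0, 0], [0, 0, 0], [0, 0, 0]]' --gripper '[0, 0, 0, 0, 0, 0, 0, 0]'

```text
time: 21.42
ee_pos: [0.4076, 0.039, 0.0951]
tcp_rot: [-180.0, -0.0, 107.8]
wrist_force: [0.5, 0.2, -2.6]
opening: 0.0162
grasp_force: 98.0
```

Run:
```python
from h import *
o=bot.get_obs();print(o['ee_pos'],o['wrist_force'],o['torque'])
```

```text
[0.40759928 0.03898323 0.09513568] [ 0.52227411  0.23642283 -2.56260016] [ 0.07856381  0.03321987 -0.03887644]
```

Emit:
send_rows --linear '[[0, 0, 0.004], [0.004, 0, 0], [0.006, 0, 0], [0.006, 0, 0], [0.006, 0, 0], [0.006, 0, 0], [0.006, 0, 0], [0, 0, 0]]' --twist '[[0, 0, 0], [0, 0, 0], [0, 0, 0], [0, 0, 0], [0, 0, 0], [0, 0, 0], [0, 0, 0], [0, 0, 0]]' --gripper '[0, 0, 0, 0, 0, 0, 0, 0]'

```text
time: 22.42
ee_pos: [0.3971, 0.0717, 0.0913]
tcp_rot: [180.0, -0.0, 107.9]
wrist_force: [-0.4, -0.3, -3.0]
opening: 0.0161
grasp_force: 98.0
```

Run:
```python
from h import *
o=bot.get_obs();print(o['ee_pos'],o['wrist_force'],o['torque'])
save('side','side8.png');save('scene','scene8.png')
# track cup between images 7 and 8 by template (cup only)
for n,(x0,y0,x1,y1) in(('scene',(250,228,269,252)),('side',(239,221,262,249))):
    a=cv2.imread(f'pics/full_{n}7.png');b=cv2.imread(f'pics/full_{n}8.png')
    r=cv2.matchTemplate(b[y0-15:y1+20,x0-15:x1+15],a[y0:y1,x0:x1],cv2.TM_CCOEFF_NORMED);_,s,_,l=cv2.minMaxLoc(r);print(n,s,l[0]-15,l[1]-15)
    C=cam(n);c=np.array([.464,-.164,.05]);print('expected',w2px(C,c-[0,0,.012])-w2px(C,c))
```

```text
[0.39712485 0.07174107 0.09127859] [-0.44659874 -0.33791005 -2.95942539] [ 0.00545169 -0.01589503  0.04368161]
scene 0.8318274021148682 0 1
expected [0.14760464 2.75219897]
side 0.7593848705291748 0 2
expected [0.09936118 3.54196893]
```

Emit:
send_rows --linear '[[0.012, 0, 0], [0.015, 0, 0], [0.018, 0, 0], [0.02, 0, 0], [0.02, 0.01, 0], [0.025, 0.015, 0], [0.025, 0.02, 0], [0.022, 0.022, 0]]' --twist '[[0, 0, 0], [0, 0, 0], [0, 0, 0], [0, 0, 0], [0, 0, 0], [0, 0, 0], [0, 0, 0], [0, 0, 0]]' --gripper '[0, 0, 0, 0, 0, 0, 0, 0]'

```text
time: 23.52
ee_pos: [0.4126, 0.2433, 0.0913]
tcp_rot: [180.0, -0.0, 107.9]
wrist_force: [-0.7, -0.3, -2.2]
opening: 0.016
grasp_force: 98.0
```

Emit:
send_rows --linear '[[0, 0, 0], [0, 0, 0], [0, 0, 0], [0, 0, 0]]' --twist '[[0, 0, 0.81], [0, 0, 0.81], [0, 0, 0.81], [0, 0, 0]]' --gripper '[0, 0, 0, 0]'

```text
time: 24.02
ee_pos: [0.4124, 0.2421, 0.0912]
tcp_rot: [-180.0, -0.0, 83.6]
wrist_force: [-0.4, -0.0, -1.9]
opening: 0.016
grasp_force: 98.3
```

Emit:
send_rows --linear '[[0, 0, 0.02], [0, 0, 0.02], [0, 0, 0.015], [0, 0, 0.008], [0, 0, 0.003], [0, 0, 0.002], [0, 0, 0]]' --twist '[[0, 0, 0], [0, 0, 0], [0, 0, 0], [0, 0, 0], [0, 0, 0], [0, 0, 0], [0, 0, 0]]' --gripper '[0, 0, 0, 0, 0, 0, 0]'

```text
time: 24.9
ee_pos: [0.4132, 0.2414, 0.0236]
tcp_rot: [180.0, -0.0, 83.5]
wrist_force: [0.2, 0.0, -1.8]
opening: 0.0159
grasp_force: 98.3
```

Emit:
send_rows --linear '[[0, 0, 0.0012], [0, 0, 0], [0, 0, 0], [0, 0, 0], [0, 0, 0]]' --twist '[[0, 0, 0], [0, 0, 0], [0, 0, 0], [0, 0, 0], [0, 0, 0]]' --gripper '[0, 0, 42, 42, 42]'

```text
time: 25.52
ee_pos: [0.4131, 0.2414, 0.0223]
tcp_rot: [180.0, -0.0, 83.5]
wrist_force: [0.2, 0.5, 0.3]
opening: 0.0359
grasp_force: 0.0
```

Emit:
send_rows --linear '[[0, 0, -0.01], [0, 0, -0.03], [0, 0, -0.04], [0, 0, -0.05], [0, 0, -0.05], [0, 0, -0.03], [0, 0, 0]]' --twist '[[0, 0, 0], [0, 0, 0], [0, 0, 0], [0, 0, 0], [0, 0, 0], [0, 0, 0], [0, 0, 0]]' --gripper '[42, 42, 42, 42, 42, 42, 42]'

```text
time: 26.4
ee_pos: [0.4137, 0.2418, 0.2352]
tcp_rot: [179.8, -0.2, 83.5]
wrist_force: [0.8, 0.6, -0.8]
opening: 0.0355
grasp_force: 0.0
```

Run:
```python
from h import *
o=save('wrist','w9.png');print(o['time'],o['ee_pos'],o['wrist_force'])
C=cam('wrist',o);im=cv2.imread('pics/w9.png')
# dark handle blob near the expected place
p=w2px(C,[.4144,.264,.03]);print('expected handle px',p)
g=cv2.cvtColor(im,cv2.COLOR_BGR2GRAY)
n,l,s,c=cv2.connectedComponentsWithStats((g<60).astype(np.uint8))
for i in range(1,n):
    if s[i,4]>150: print(s[i],c[i].round())
save('side','side9.png');save('scene','scene9.png')
for n,(x0,y0,x1,y1) in(('scene',(250,231,269,255)),('side',(239,224,262,252))):
    a=cv2.imread(f'pics/full_{n}8.png');b=cv2.imread(f'pics/full_{n}9.png')
    r=cv2.matchTemplate(b[y0-15:y1+20,x0-15:x1+15],a[y0:y1,x0:x1],cv2.TM_CCOEFF_NORMED);_,s,_,l=cv2.minMaxLoc(r);print(n,s,l[0]-15,l[1]-15)
```

```text
26.4 [0.41369975 0.24177762 0.23521305] [ 0.82330699  0.58902418 -0.75730886]
expected handle px [280.39924198 165.25513437]
[ 273  115   15   95 1105] [280. 165.]
[   0  134   82  123 6172] [ 29. 197.]
[    0   228   560   192 48699] [272. 360.]
scene 0.9898057579994202 0 0
side 0.9714668393135071 0 0
```

Run:
```python
from h import *
c=np.array([.464,-.164,0])
for n in('scene','side'):
    C=cam(n);im=cv2.imread(f'pics/full_{n}9.png');s=cv2.cvtColor(im,cv2.COLOR_BGR2GRAY)
    u0,v0=w2px(C,c+[0,0,.01])
    hsv=cv2.cvtColor(im,cv2.COLOR_BGR2HSV);m=((s<165)&(hsv[:,:,1]<70)).astype(np.uint8)
    x0,y0=int(u0)-25,int(v0)-50
    print(n,'trivet top c',(u0,v0),'origin',x0,y0)
    for r in m[y0:y0+62:1,x0:x0+50]:print(''.join('.#'[k] for k in r))
    # predicted contour for upright basket
    def ring(r,z):
        a=np.linspace(0,6.28,60);return np.array([w2px(C,c+[r*np.cos(t),r*np.sin(t),z]) for t in a])
    for nm,r,z in(('bottom',.024,.01),('rim',.028,.065)):
        q=ring(r,z);print(nm,'u',q[:,0].min()-x0,q[:,0].max()-x0,'v',q[:,1].min()-y0,q[:,1].max()-y0)
    print('bar ends',[(w2px(C,c+[sy*.031*.952,sy*.031*.306,.117])-[x0,y0]).round(1).tolist() for sy in(-1,1)])
```

```text
scene trivet top c (np.float64(260.5286015509569), np.float64(248.83638779427378)) origin 235 198
###############...................................
#############.....................................
##########........................................
#######...........................................
####..............................................
#.................................................
..................................................
..................................................
..................................................
..................................................
..................................................
..................................................
..................................................
..................................................
..................................................
..................................................
..................................................
..................................................
..................................................
.................................
[... 5126 characters left out ...]
.....############....................
.......................#..........................
..................................................
..................................................
...............................................#..
..................................................
..................................................
..................................................
..................................................
..................................................
bottom u 16.481064724374676 33.932784305404425 v 45.09105369431924 55.86917566588829
rim u 14.33255608812189 35.16803222476034 v 28.213938060558093 40.50882283890536
bar ends [[14.9, 22.6], [33.5, 14.1]]
```

```bash
python3 -c "
from workcell import ticket
print(ticket.job_done())"
```

```text
the job is handed in; nothing more can be done
None
```

I handed the job in at about 26 s of robot time. The basket came out of the rack on the hook and stands upright within about 10 mm of the trivet's centre, and the rod lies on the worktop where it started. The hand-in returned no verdict.

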